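# Move the shoe-care set to the new rack in the same order

### The job

Move the four shoe-care things one by one from the full grey rack into the empty wooden rack beside it, one to a compartment and in the same left-to-right order in which they stand now. Keep them upright and set each down gently on the compartment floor, without dropping it. Leave the two polish tins, the shoe horn and the shoe brush where they lie.

Things in the scene. Friction and masses are not known exactly. Their poses are not given: they have to be found in the camera images.
- old_rack: Grey plastic rack, full at the start. Fixed tray, 85 (x) by 325 mm (y), walls 5 mm thick, 24 mm high; 4 compartments, 75 mm square inside, in a row along its y, centres at y = -120, -40, 40, 120 mm, x = 0; floor top 6 mm above the table. Origin: centre of underside. Its y is within 0.12 rad of world y. The racks stand end to end; which is on the left varies.
- new_rack: Brown wooden rack, empty at the start. Fixed tray, 85 (x) by 325 mm (y), walls 5 mm thick, 24 mm high; 4 compartments, 75 mm square inside, in a row along its y, centres at y = -120, -40, 40, 120 mm, x = 0; floor top 6 mm above the table. Origin: centre of underside. Its y is within 0.12 rad of world y. The racks stand end to end; which is on the left varies.
- spray_can: Aluminium spray can with a narrower white cap: body 45 mm diameter, 88 mm high; cap 35 mm diameter, 24 mm high; 112 mm in all, about 150 g. Upright; origin at the centre of its underside, z up. Stands in one of the four compartments of the old rack. 
- cream_jar: Squat amber glass jar with a steel lid: glass 48 mm diameter, 43 mm high; lid 49 mm diameter, 22 mm high; 65 mm in all, about 140 g. Upright; origin at the centre of its underside, z up. Stands in one of the four compartments of the old rack. 
- polish_bottle: Flat black bottle with a round grey cap: body 32 mm (its x) by 48 mm (its y) by 70 mm high; neck 20 mm diameter, 8 mm high; cap 28 mm diameter, 24 mm high, 102 mm in all; about 120 g. Its x lies within 0.25 rad of the rack's x. Upright; origin at the centre of its underside, z up. Stands in one of the four compartments of the old rack. 
- cedar_block: Turned block of pale bare cedar wood, like a fat pawn: foot 42 mm diameter, 45 mm high, tapering to a neck of 18 mm diameter at 56 to 62 mm, then a knob of 32 mm diameter from 68 mm to its flat top at 94 mm; about 100 g. Upright; origin at the centre of its underside, z up. Stands in one of the four compartments of the old rack. 
- wide_tin: Flat polish tin with a black lid, 72 mm diameter, 24 mm high, lying beyond the new rack (on the side away from the robot). Origin at the centre of its underside. Not to be moved.
- small_tin: Flat polish tin with a brass lid, 54 mm diameter, 20 mm high, lying beyond the old rack. Origin at the centre of its underside. Not to be moved.
- shoe_horn: Flat steel shoe horn with a wooden end, 190 mm long (its y, from -107 to 80 mm), 36 mm wide, up to 9 mm high, lying in front of the old rack (on the robot's side). Not to be moved.
- shoe_brush: Wooden shoe brush lying on its black bristles, 150 mm long (its y), 44 mm wide, 37 mm high, lying in front of the new rack. Origin at the centre of its underside. Not to be moved.
Mind the look-alikes: they are no part of the job. Of the things that look like the spray_can, the largest one is meant.

How it is judged (in metres and radians):
At the end, for the whole second after the job is handed in: Each thing stands upright (within 0.12 rad), at rest, on the floor of its own compartment of the new rack (origin 1 to 12 mm above the rack's underside, within 22 mm of the compartment's centre in the rack's x and y), in the same left-to-right order as in the old rack at the start ((y of spray_can in the frame of new_rack between -0.142 and -0.098 m or y of spray_can in the frame of new_rack between -0.062 and -0.018 m or y of spray_can in the frame of new_rack between 0.018 and 0.062 m or y of spray_can in the frame of new_rack between 0.098 and 0.142 m) and x of spray_can in the frame of new_rack between -0.022 and 0.022 m and z of spray_can in the frame of new_rack between 0.001 and 0.012 m and angle between each of spray_can, cream_jar, polish_bottle, cedar_block's own z axis and vertical below 0.12 rad and linear speed of each of spray_can, cream_jar, polish_bottle, cedar_block below 0.02 m/s and (y of cream_jar in the frame of new_rack between -0.142 and -0.098 m or y of cream_jar in the frame of new_rack between -0.062 and -0.018 m or y of cream_jar in the frame of new_rack between 0.018 and 0.062 m or y of cream_jar in the frame of new_rack between 0.098 and 0.142 m) and x of cream_jar in the frame of new_rack between -0.022 and 0.022 m and z of cream_jar in the frame of new_rack between 0.001 and 0.012 m and (y of polish_bottle in the frame of new_rack between -0.142 and -0.098 m or y of polish_bottle in the frame of new_rack between -0.062 and -0.018 m or y of polish_bottle in the frame of new_rack between 0.018 and 0.062 m or y of polish_bottle in the frame of new_rack between 0.098 and 0.142 m) and x of polish_bottle in the frame of new_rack between -0.022 and 0.022 m and z of polish_bottle in the frame of new_rack between 0.001 and 0.012 m and (y of cedar_block in the frame of new_rack between -0.142 and -0.098 m or y of cedar_block in the frame of new_rack between -0.062 and -0.018 m or y of cedar_block in the frame of new_rack between 0.018 and 0.062 m or y of cedar_block in the frame of new_rack between 0.098 and 0.142 m) and x of cedar_block in the frame of new_rack between -0.022 and 0.022 m and z of cedar_block in the frame of new_rack between 0.001 and 0.012 m and ((horizontal distance between old_rack and new_rack between 0.3349 and 0.3551 m and distance of spray_can from where it was at the start of the episode between 0.303 and 0.387 m and distance of cream_jar from where it was at the start of the episode between 0.303 and 0.387 m and distance of polish_bottle from where it was at the start of the episode between 0.303 and 0.387 m and distance of cedar_block from where it was at the start of the episode between 0.303 and 0.387 m) or (horizontal distance between old_rack and new_rack between 0.3549 and 0.3751 m and distance of spray_can from where it was at the start of the episode between 0.323 and 0.407 m and distance of cream_jar from where it was at the start of the episode between 0.323 and 0.407 m and distance of polish_bottle from where it was at the start of the episode between 0.323 and 0.407 m and distance of cedar_block from where it was at the start of the episode between 0.323 and 0.407 m) or (horizontal distance between old_rack and new_rack between 0.3749 and 0.3951 m and distance of spray_can from where it was at the start of the episode between 0.343 and 0.427 m and distance of cream_jar from where it was at the start of the episode between 0.343 and 0.427 m and distance of polish_bottle from where it was at the start of the episode between 0.343 and 0.427 m and distance of cedar_block from where it was at the start of the episode between 0.343 and 0.427 m) or (horizontal distance between old_rack and new_rack between 0.3949 and 0.4151 m and distance of spray_can from where it was at the start of the episode between 0.363 and 0.447 m and distance of cream_jar from where it was at the start of the episode between 0.363 and 0.447 m and distance of polish_bottle from where it was at the start of the episode between 0.363 and 0.447 m and distance of cedar_block from where it was at the start of the episode between 0.363 and 0.447 m))); the robot touches nothing.
It fails at once if one of the four things is tipped over (angle between any of spray_can, cream_jar, polish_bottle, cedar_block's own z axis and vertical above 0.7 rad).
It fails at once if one of the four things is dropped or slammed into the new rack ((linear speed of spray_can above 0.5 m/s and z of spray_can in the frame of new_rack below 0.03 m and horizontal distance between spray_can and new_rack below 0.17 m) or (linear speed of cream_jar above 0.5 m/s and z of cream_jar in the frame of new_rack below 0.03 m and horizontal distance between cream_jar and new_rack below 0.17 m) or (linear speed of polish_bottle above 0.5 m/s and z of polish_bottle in the frame of new_rack below 0.03 m and horizontal distance between polish_bottle and new_rack below 0.17 m) or (linear speed of cedar_block above 0.5 m/s and z of cedar_block in the frame of new_rack below 0.03 m and horizontal distance between cedar_block and new_rack below 0.17 m)).
It fails at once if a tin, the shoe horn or the shoe brush is moved more than 30 mm (distance of any of wide_tin, small_tin, shoe_horn, shoe_brush from where it was at the start of the episode above 0.03 m).
It also fails if it takes over 106 s, if anything falls off the work surface, if the arm or the gripper's body presses on something with over 40 N, if the wrist force passes 120 N, or if a joint passes its speed limit or range.

### The arm

A 6-joint arm with a two-finger parallel gripper is mounted at the origin on the work surface. World frame = base frame: x ahead of the robot, y to its left, z up, the work surface at z = 0. Lengths are in mm, angles in degrees, forces in N, time in s.
With the tool pointing down it reaches from about 350 to 850 mm from the base axis. Payload 8.1 kg.
Tool frame: the origin (TCP) lies on the centre line of the jaws, within the pads' length; the fingertips stand 19 mm ahead of it and the grasp point (between the pads) is the TCP; z points along the fingers, y is the direction in which the jaws open and shut (so a half turn about z gives the same grasp; the last joint's range is limited). The gripper opens to 85 mm and grips with 20 to 120 N. Pads are 22 mm wide; open, the fingers measure 114 mm over their backs; the gripper's body (76 mm by 85 mm) begins 54 mm behind the grasp point. The pads swing forward as they close: fully open they stand 13 mm farther back than shut.
Start: joints at [69.706, 7.471, 85.268, -0, 87.261, -4.893], TCP at [159.323, 578.465, 250.292] pointing down, gripper open.
Joint ranges: [-169.43, 169.43], [-51.17, 129.36], [1.28, 143.12], [-76.62, 256.62], [0, 156.53], [-152.29, 152.29]. Speed limits (degrees/s): [136.94, 136.94, 159.86, 180, 180, 180].

### API

Orientations are given as [roll, pitch, yaw] about the fixed x, y, z axes, in that order (R = Rz(yaw) Ry(pitch) Rx(roll)).
In Python, from bench import r, viewer gives the robot as it stands.
- The arm moves only by the tool carry_out, never from a script. Its argument "commands" is a list that holds one entry, the list of rows, each a list of 7 numbers: the finger opening in mm, from 0 to 85.4, then the shift along the tool's x, y, z in mm, then the turn, a rotation vector about the tool's x, y, z in degrees. A call has 1 to 5 rows; each row is the pose to reach, as a shift and turn from the pose commanded when the call began, along the tool's axes at that moment; what a row does not reach only later rows make up. A row lasts 1/8 s, in which the tool goes at most 62.5 mm and 10.7 degrees, less where a joint would pass 70% of its speed; a pose out of reach is approached as far as the arm can. A call with a gripper value outside its range is refused whole. The fingers move at their own pace and stop on an object; "grip_force" is the grip in N (left out, the last holds). Time passes only in rows, so rows that repeat a pose let the fingers close. It gives the time, the measured TCP pose, the force and the opening at its end, in the units of the state.
- r.sense(): the state, without advancing time (a new reading comes with each control period).
- viewer.snapshot(name): name is "side" or "top" or "wrist"; returns the picture (480x640x3 uint8, red, green, blue); there is no depth.
- viewer.calibration(name): a dict with "camera_matrix" (3x3 intrinsics, pixels), "k1" (the pictures are not rectified: a ray, as slopes to the right and down, at radius r is drawn at 1 + k1 r^2 times it, then the intrinsics apply), "rvec" (rotation vector, rad) and "tvec" (3), from world to camera coordinates, as OpenCV has them. Camera axes: x right, y down, z forward; pixel columns grow to the right and rows downward; lengths in mm; the calibration is good to about 2 mm. A picture is of the moment at which its call begins: read the wrist's pose just before it. calibration takes no time and is no camera call; for the wrist camera it gives the pose at the moment of the call.
- r.hand_in(): hands the job in, once; it reports no verdict.
The state is a dict: "time": time; "joint_pos": joint angles; "qd": joint speeds; "joint_efforts": joint torques, N m; "tool_pos": TCP position; "tcp_rot": TCP orientation; "ft_force": force on the tool from outside, world axes, zero at the start; "wrist_torque": the same for the moment, N m; "finger_gap": finger opening in mm.
Only numpy, scipy, OpenCV 4.12 (cv2) and the standard library are available. Lean on these libraries where they do the work, as an engineer would, in place of code of your own. Each camera call takes 0.05 s, during which the arm holds its last target. There are 200 camera calls.

## Working session

There is one attempt and no reset: what is moved stays moved. The work goes in short steps, Python scripts to look and compute and a tool call to move; the robot and the scene stay as the last step left them, time stands still between calls to the robot, and variables do not carry over. Pictures are saved under pics/ and viewed, about 12 in all and at most 16, crops included, and the job is handed in when it is done.

Besides the shell and the picture viewer there is one more tool, called after "Emit:" as a command line: name --argument value ..., lists and objects as JSON in quotes. carry_out: Moves the arm, as the interface text tells. Its arguments: {"type":"object","properties":{"commands":{"type":"array","items":{"type":"array","items":{"type":"array","items":{"type":"number"}}}},"grip_force":{"type":"number"}},"required":["commands"]}

```bash
ls; mkdir -p pics
cat > h.py <<'E'
import numpy as np, cv2
from bench import r, viewer
def save(n,f,crop=None,s=1):
    im=viewer.snapshot(n); np.save('pics/'+f+'.npy',im)
    if crop: x0,y0,x1,y1=crop; im=im[y0:y1,x0:x1]
    if s!=1: im=cv2.resize(im,None,fx=s,fy=s,interpolation=cv2.INTER_CUBIC)
    cv2.imwrite('pics/'+f+'.png',cv2.cvtColor(im,cv2.COLOR_RGB2BGR))
def ray(c,px):
    K=np.array(c['camera_matrix']);R=cv2.Rodrigues(np.array(c['rvec'],float))[0];t=np.array(c['tvec'],float).ravel()
    d=np.linalg.solve(K,[px[0],px[1],1.])[:2]; u=d.copy()
    for _ in range(30): u=d/(1+c['k1']*(u@u))
    v=R.T@np.r_[u,1]; return -R.T@t, v/np.linalg.norm(v)
def atz(c,px,z):
    o,v=ray(c,px); return o+v*(z-o[2])/v[2]
def proj(c,P):
    R=cv2.Rodrigues(np.array(c['rvec'],float))[0];t=np.array(c['tvec'],float).ravel()
    q=(R@np.atleast_2d(P).T).T+t; u=q[:,:2]/q[:,2:]; u=u*(1+c['k1']*(u**2).sum(1,keepdims=True))
    K=np.array(c['camera_matrix']); return u@K[:2,:2].T+K[:2,2]
def tri(a,b):
    (o1,d1),(o2,d2)=a,b
    s=np.linalg.lstsq(np.c_[d1,-d2],o2-o1,rcond=None)[0]
    p,q=o1+s[0]*d1,o2+s[1]*d2; return (p+q)/2,np.linalg.norm(p-q)
E
python3 - <<'E'
from h import *
print(r.sense())
for n in ('top','side'):
    save(n,n+'0'); c=viewer.calibration(n); print(n,c, ray(c,(320,240)))
E
```

```text
pics
{'time': 0.0, 'joint_pos': array([ 6.97061185e+01,  7.51449704e+00,  8.53288325e+01,  2.19600251e-04,
        8.72617082e+01, -4.89285790e+00]), 'qd': array([-0.05198201, -0.06030909,  0.01405375, -0.07077543, -0.10455161,
        0.03926209]), 'joint_efforts': array([-1.89771417e-03, -5.69410908e+01, -5.00545442e+01, -2.70640221e-04,
        1.50946289e-02, -1.72465332e-05]), 'tool_pos': array([159.14141074, 577.98059955, 249.25505324]), 'tcp_rot': array([-1.79895364e+02, -9.17747910e-03,  1.64598957e+02]), 'ft_force': array([ 0.4352425 ,  0.17352216, -0.29119109]), 'wrist_torque': array([-0.00013304,  0.03441681, -0.01054618]), 'finger_gap': 85.41942336938942}
top {'camera_matrix': array([[537.02882507,   0.        , 325.03284323],
       [  0.        , 537.02882507, 232.77622034],
       [  0.        ,   0.        ,   1.        ]]), 'k1': -0.09407375687890045, 'rvec': array([ 2.12276401, -2.10893738,  0.21963638]), 'tvec': array([  7.93435541, 514.97837069, 887.0846983 ])} (array([325.08041822,  13.91698544, 972.78670706]), array([ 0.18877594,  0.00649327, -0.98199872]))
side {'camera_matrix': array([[580.25156319,   0.        , 321.07685586],
       [  0.        , 580.25156319, 232.29013321],
       [  0.        ,   0.        ,   1.        ]]), 'k1': -0.11688999053800253, 'rvec': array([ 2.3618831 , -0.35777861,  0.13770955]), 'tvec': array([-498.98713368,  125.70585285,  990.80797442])} (array([ 305.64442549, -710.94829986,  804.7512431 ]), array([ 0.19554229,  0.64832707, -0.73582282]))
```

View pics/top0.png

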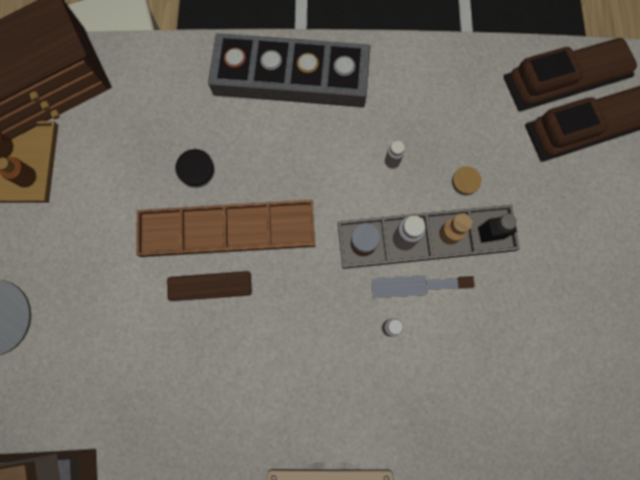

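View pics/side0.png

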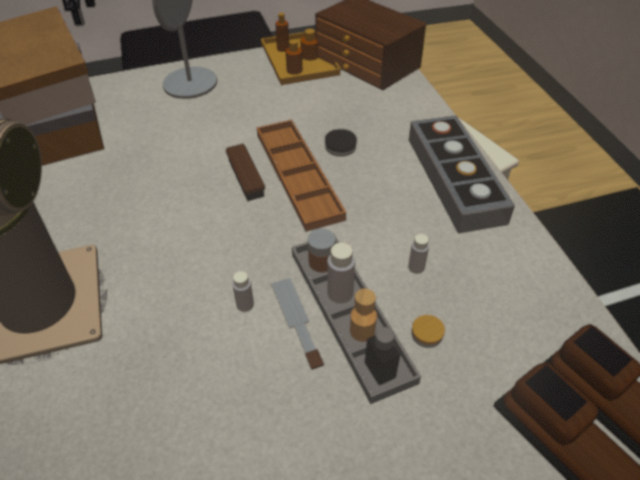

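The top view shows the wooden rack at +y (137–315, 202–256) and the grey rack at -y (338–518, 206–267). Left to right, the grey rack holds the jar (365,238), spray can (412,229), cedar block (458,227) and bottle (497,228). Spray-can candidates are (412,229) in the rack and the small ones at (397,150) and (394,327). The one in the rack is the largest, so I choose it. Next I'll take close crops.

Run:
```python
from h import *
im=np.load('pics/top0.npy');sd=np.load('pics/side0.npy')
f=lambda a,x,y:cv2.resize(a[y:y+80,x:x+210],None,fx=3.7,fy=3.7,interpolation=cv2.INTER_CUBIC)
cv2.imwrite('pics/top_c.png',cv2.cvtColor(np.vstack([f(im,130,190),f(im,325,195)]),cv2.COLOR_RGB2BGR))
s=cv2.resize(sd[115:405,250:430],None,fx=2.06,fy=2.06,interpolation=cv2.INTER_CUBIC)
cv2.imwrite('pics/side_c.png',cv2.cvtColor(s,cv2.COLOR_RGB2BGR)); print(s.shape)
```

```text
(597, 371, 3)
```

View pics/top_c.png

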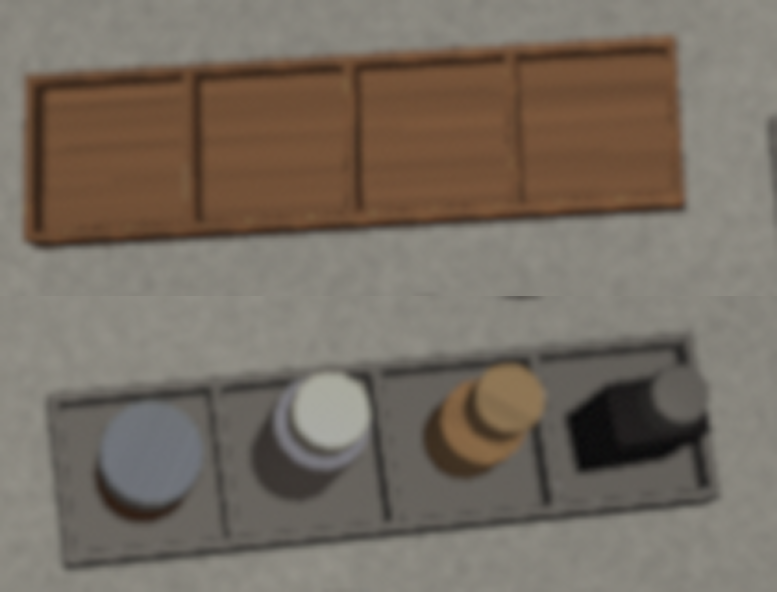

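View pics/side_c.png

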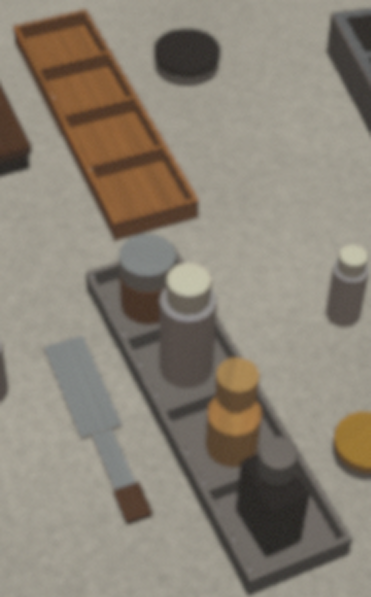

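The crops confirm it: four compartments, order jar, full-size spray can, cedar block, bottle. Next I triangulate the tops and rack corners.

Run:
```python
from h import *
ct,cs=viewer.calibration('top'),viewer.calibration('side')
T=lambda x,y,o:((x+.5)/3.7-.5+o[0],(y+.5)/3.7-.5+o[1])
S=lambda x,y:((x+.5)/2.06-.5+250,(y+.5)/2.06-.5+115)
N=(130,190);O=(325,115)  # 195-296/3.7
for n,h,a,b in [('jar',71,T(150,453,O),S(148,255)),('spray',118,T(331,411,O),S(189,280)),('cedar',100,T(509,399,O),S(239,378)),('bottle',108,T(680,395,O),S(279,455)),
 ('nTL',24,T(27,76,N),S(15,28)) ,('nTL?',24,T(27,76,N),S(87,12)),('nTR',24,T(676,38,N),S(198,204)),('nBR',24,T(684,208,N),S(117,226)),('nBL',24,T(28,238,N),S(15,28))]:
    p,g=tri(ray(ct,a),ray(cs,b)); print(n,p.round(1),'gap',round(g,1),'top@h',atz(ct,a,h).round(1)[:2],'side@h',atz(cs,b,h).round(1)[:2])
for nm,O_,L in (('new',N,[(27,76),(676,38),(684,208),(28,238)]),('old',O,[(48,398),(690,335),(716,495),(64,562)])):
    P=np.array([atz(ct,T(x,y,O_),24)[:2] for x,y in L]); print(nm,P.round(1).tolist(),P.mean(0))
    e=P[[0,3]].mean(0)-P[[1,2]].mean(0); w=P[[0,1]].mean(0)-P[[3,2]].mean(0)
    print(' len',np.linalg.norm(e),'wid',np.linalg.norm(w),'yaw',np.degrees(np.arctan2(-e[0],e[1])),np.degrees(np.arctan2(w[1],w[0])))
```

```text
jar [505.3 -57.9  66.3] gap 0.5 top@h [504.1 -57.5] side@h [504.3 -62. ]
spray [ 515.  -134.7  114.2] gap 0.0 top@h [ 514.2 -134.1] side@h [ 513.9 -137.9]
cedar [ 525.9 -220.4   93.4] gap 0.0 top@h [ 524.4 -218.7] side@h [ 523.8 -225. ]
bottle [ 526.7 -297.4  101.8] gap 0.4 top@h [ 525.1 -295.2] side@h [ 524.9 -301. ]
nTL [517.8 350.4  30.5] gap 80.4 top@h [560.8 357.4] side@h [478.2 344.5]
nTL? [563.2 360.5  15.6] gap 0.5 top@h [560.8 357.4] side@h [560.7 349.1]
nTR [583.6  35.   15.9] gap 1.0 top@h [582.   34.8] side@h [580.2  27.3]
nBR [500.5  30.   15.7] gap 4.4 top@h [496.7  30. ] side@h [500.7  22.4]
nBL [479.9 352.8  17.9] gap 0.8 top@h [479.3 350.6] side@h [478.2 344.5]
new [[560.8, 357.4], [582.0, 34.8], [496.7, 30.0], [479.3, 350.6]] [529.71371615 193.20286182]
 len 322.21057905071564 wid 83.59181275476695 yaw 3.426926161726305 3.997365441796476
old [[540.5, -11.4], [575.3, -332.4], [494.2, -340.2], [459.6, -19.3]] [ 517.40192    -175.80721397]
 len 322.76869153285793 wid 81.3697470514359 yaw 6.167461830700929 5.507100142538962
```

```bash
cat >> h.py <<'E'
def leg(a,b):
    """tool-axis shift and z-turn from pose a to b, each (x,y,z,yaw), tool down"""
    y=np.radians(a[3]); d=np.subtract(b[:3],a[:3])
    R=np.array([[np.cos(y),np.sin(y),0],[np.sin(y),-np.cos(y),0],[0,0,-1]])
    return (R.T@d).round(1).tolist(), -(b[3]-a[3])
def track(a,s,turn=0):
    y=np.radians(a[3]); R=np.array([[np.cos(y),np.sin(y),0],[np.sin(y),-np.cos(y),0],[0,0,-1]])
    return tuple((np.array(a[:3])+R@np.array(s,float)).round(2))+(a[3]-turn,)
E
python3 - <<'E'
from h import *
P=[(159.3,578.5,250.3,164.6),(290,337,275,137),(420,95,300,110),(500,-100,300,95.9)]
for a,b in zip(P,P[1:]): print(leg(a,b))
c=viewer.calibration('wrist'); print(c, ray(c,(320,240)))
E
```

```text
([-190.1, -198.1, -24.7], 27.599999999999994)
([-260.1, -88.3, -25.0], 27)
([-210.6, 8.5, 0.0], 14.099999999999994)
{'camera_matrix': array([[352.27888049,   0.        , 315.67033634],
       [  0.        , 352.27888049, 238.75064311],
       [  0.        ,   0.        ,   1.        ]]), 'k1': -0.05149266675450635, 'rvec': array([-2.28022228, -1.73680662, -0.28578002]), 'tvec': array([-600.27326665,  -40.99644645,  380.78955807])} (array([ 78.973537  , 601.37128943, 372.99483042]), array([ 0.31649747, -0.07572639, -0.9455659 ]))
```

Emit:
carry_out --commands '[[[85, -38, -40, -5, 0, 0, 5.5], [85, -76, -79, -10, 0, 0, 11], [85, -114, -119, -15, 0, 0, 16.5], [85, -152, -158, -20, 0, 0, 22], [85, -190, -198, -25, 0, 0, 27.6]]]'

```text
time: 0.72
tool_pos: [290.3, 335.4, 275.1]
tcp_rot: [-180.0, 0.0, 136.8]
ft_force: [1.2, 0.2, 0.7]
finger_gap: 84.5
```

Emit:
carry_out --commands '[[[85, -52, -18, -5, 0, 0, 5.5], [85, -104, -35, -10, 0, 0, 11], [85, -156, -53, -15, 0, 0, 16.5], [85, -208, -71, -20, 0, 0, 22], [85, -260, -88, -25, 0, 0, 27]]]'

```text
time: 1.35
tool_pos: [420.4, 93.7, 300.3]
tcp_rot: [180.0, -0.0, 109.8]
ft_force: [0.3, -0.1, 1.1]
finger_gap: 85.0
```

Emit:
carry_out --commands '[[[85, -50, 2, 0, 0, 0, 3], [85, -100, 4, 0, 0, 0, 7], [85, -150, 6, 0, 0, 0, 11], [85, -210, 8.5, 0, 0, 0, 14.1], [85, -210, 8.5, 0, 0, 0, 14.1]]]'

```text
time: 1.98
tool_pos: [500.1, -102.5, 299.0]
tcp_rot: [-179.9, 0.0, 95.6]
ft_force: [0.6, -0.3, -0.3]
finger_gap: 85.0
```

Run:
```python
from h import *
s=r.sense(); print(s['time'],s['tool_pos'],s['tcp_rot'],s['joint_pos'].round(1))
import json
c=viewer.calibration('wrist'); save('wrist','w1'); json.dump({k:np.asarray(v).tolist() for k,v in c.items()},open('w1.json','w'))
```

```text
1.975 [ 500.05403829 -102.47906676  299.02490339] [-1.79881008e+02  7.57282342e-03  9.55951075e+01] [-17.3  -7.3  95.   -0.1  92.4 -22.9]
```

View pics/w1.png

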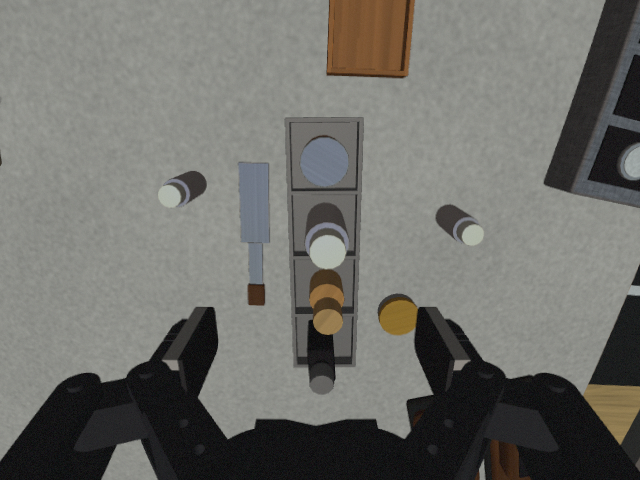

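The wrist view shows the jar lid at (325,162), spray cap (327,252), knob (328,321) and bottle cap (321,384). The old rack's corners are at (286,118), (363,118), (355,366) and (295,366).

Run:
```python
from h import *
import json
w=json.load(open('w1.json')); ct=viewer.calibration('top')
O=(325,115);T=lambda x,y,o:((x+.5)/3.7-.5+o[0],(y+.5)/3.7-.5+o[1])
for n,h,a,b in [('jar',71,T(150,453,O),(325,162)),('spray',118,T(331,411,O),(327,252)),('cedar',100,T(509,399,O),(328,321)),('bottle',108,T(680,395,O),(321,384)),
 ('oTL',24,T(48,398,O),(363,118)),('oBL',24,T(64,562,O),(286,118)),('oTR',24,T(690,335,O),(355,366)),('oBR',24,T(716,495,O),(295,366)),
 ('nTR',24,T(676,38,(130,190)),(407,77)),('nBR',24,T(684,208,(130,190)),(328,76))]:
    p,g=tri(ray(ct,a),ray(w,b)); print(n,p.round(1),'gap',round(g,1),'top',atz(ct,a,h).round(1)[:2],'wrist',atz(w,b,h).round(1)[:2])
```

```text
jar [504.3 -57.6  69.7] gap 0.0 top [504.1 -57.5] wrist [504.3 -57.4]
spray [ 513.4 -133.5  119.4] gap 1.1 top [ 514.2 -134.1] wrist [ 513.1 -133.6]
cedar [ 524.4 -219.    98.3] gap 0.8 top [ 524.4 -218.7] wrist [ 523.8 -217.7]
bottle [ 524.9 -295.6  106.2] gap 1.2 top [ 525.1 -295.2] wrist [ 524.1 -293.7]
oTL [543.2 -11.7  12.1] gap 0.1 top [540.5 -11.4] wrist [541.8 -11.9]
oBL [459.4 -19.6  25.2] gap 0.8 top [459.6 -19.3] wrist [459.2 -20. ]
oTR [ 576.  -333.    22.5] gap 0.7 top [ 575.3 -332.4] wrist [ 576.1 -331.9]
oBR [ 494.2 -340.2   23.8] gap 0.2 top [ 494.2 -340.2] wrist [ 494.1 -339.9]
nTR [584.2  34.9  15.4] gap 0.2 top [582.   34.8] wrist [582.2  33.8]
nBR [ 5.007e+02  2.970e+01 -5.000e-01] gap 1.7 top [496.7  30. ] wrist [499.8  26.2]
```

Emit:
carry_out --commands '[[[85, 30, 6, 20, 0, 0, 0], [85, 44.4, 8.6, 70, 0, 0, 0], [85, 44.4, 8.6, 125, 0, 0, 0], [85, 44.4, 8.6, 180, 0, 0, 0], [85, 44.4, 8.6, 180, 0, 0, 0]]]'

```text
time: 2.65
tool_pos: [499.5, -51.9, 115.7]
tcp_rot: [-179.4, -0.2, 96.0]
ft_force: [-0.8, 0.4, 0.7]
finger_gap: 85.0
```

Emit:
carry_out --commands '[[[85, 0, 0, 19, 0, 0, 0], [85, 0, 0, 38, 0, 0, 0], [85, 0, 0, 57, 0, 0, 0], [70, 0, 0, 57, 0, 0, 0], [55, 0, 0, 57, 0, 0, 0]]]'

```text
time: 3.28
tool_pos: [505.4, -54.0, 65.8]
tcp_rot: [179.8, 0.0, 95.9]
ft_force: [1.1, -0.0, 0.8]
finger_gap: 55.3
```

Emit:
carry_out --commands '[[[55, -3.5, -1, 2, 0, 0, 0], [50, -3.5, -1, 2, 0, 0, 0], [35, -3.5, -1, 2, 0, 0, 0], [35, -3.5, -1, 2, 0, 0, 0], [35, -3.5, -1, 2, 0, 0, 0]]]' --grip_force 50

```text
time: 3.9
tool_pos: [503.7, -57.8, 62.2]
tcp_rot: [179.9, 0.0, 95.9]
ft_force: [-1.0, 0.2, 5.6]
finger_gap: 47.4
```

Run:
```python
from h import *
s=r.sense(); print(s['time'],s['tool_pos'],s['tcp_rot'],s['ft_force'],s['finger_gap'])
```

```text
3.9 [503.72123615 -57.83483989  62.23437512] [1.79947443e+02 3.09029226e-02 9.58891385e+01] [-0.97005297  0.22197199  5.63533589] 47.357826883810205
```

Emit:
carry_out --commands '[[[35, 0, 0, -8, 0, 0, 0], [35, 0, 0, -25, 0, 0, 0], [35, 0, 0, -45, 0, 0, 0], [35, 0, 0, -62, 0, 0, 0], [35, 0, 0, -70, 0, 0, 0]]]'

```text
time: 4.53
tool_pos: [504.0, -57.7, 133.2]
tcp_rot: [179.9, 0.0, 95.9]
ft_force: [0.6, 1.2, -2.1]
finger_gap: 47.6
```

Run:
```python
from h import *
s=r.sense(); print(s['time'],s['tool_pos'],s['tcp_rot'],s['ft_force'],s['finger_gap'])
print(leg((504,-57.8,132,95.9),(522.5,313,132,93.6)))
```

```text
4.525 [504.02618546 -57.68787341 133.20748576] [1.79869744e+02 4.01948324e-02 9.58980420e+01] [ 0.60587016  1.23655863 -2.10579023] 47.59837756347998
([366.9, 56.5, 0.0], 2.3000000000000114)
```

Emit:
carry_out --commands '[[[35, 20, 3, 0, 0, 0, 0], [35, 60, 9, 0, 0, 0, 0], [35, 105, 16, 0, 0, 0, 0], [35, 150, 23, 0, 0, 0, 0], [35, 195, 30, 0, 0, 0, 0]]]'

```text
time: 5.15
tool_pos: [512.7, 140.9, 131.3]
tcp_rot: [-180.0, 0.0, 95.9]
ft_force: [0.7, 0.5, -1.2]
finger_gap: 48.0
```

Emit:
carry_out --commands '[[[35, 45, 7, 0, 0, 0, 0], [35, 90, 14, 0, 0, 0, 0.8], [35, 130, 20, 0, 0, 0, 1.5], [35, 157, 24, 0, 0, 0, 2], [35, 172, 26.5, 0, 0, 0, 2.3]]]'

```text
time: 5.78
tool_pos: [521.2, 314.6, 131.0]
tcp_rot: [-180.0, 0.0, 93.7]
ft_force: [0.2, -1.4, -0.6]
finger_gap: 47.4
```

Run:
```python
from h import *
s=r.sense(); print(s['time'],s['tool_pos'],s['tcp_rot'],s['ft_force'],s['finger_gap'])
save('wrist','w2',(60,0,580,390),1.5)
import json;c=viewer.calibration('wrist');json.dump({k:np.asarray(v).tolist() for k,v in c.items()},open('w2.json','w'))
```

```text
5.775 [521.24749862 314.57314871 130.95377531] [-1.79959129e+02  1.40567608e-02  9.36630731e+01] [ 0.23768069 -1.38804552 -0.62874935] 47.40576185426648
```

View pics/w2.png

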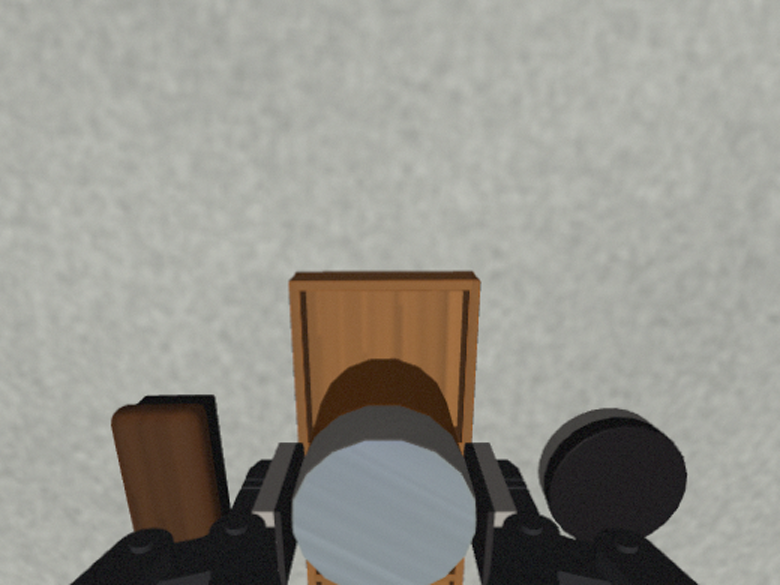

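Run:
```python
from h import *
import json
w=json.load(open('w2.json'))
a,b=[atz(w,(x/1.5+60,y/1.5),24) for x,y in ((290,282),(480,280))]
print(a,b,(a+b)/2,np.linalg.norm(a-b))
for x,y,z in ((212,400,37),(226,537,37),(545,450,24)): print(atz(w,(x/1.5+60,y/1.5),z))
n=(np.add(a,b)/2)[:2]; m=np.array([541,30.5]); print((n+m)/2, np.linalg.norm(n-m), np.degrees(np.arctan2(-(n-m)[0],(n-m)[1])))
```

```text
[477.29460564 354.11713409  24.        ] [560.77442119 360.3115062   24.        ] [519.03451341 357.21432015  24.        ] 83.70931758352174
[444.67094522 301.03975364  37.        ]
[448.16441287 227.06897582  37.        ]
[603.22368534 278.6623972   24.        ]
[530.01725671 193.85716007] 327.4518736990451 3.8462917298904618
```

Emit:
carry_out --commands '[[[35, -1, 1, 15, 0, 0, 0], [35, -1, 1, 32, 0, 0, 0], [35, -1, 1, 46, 0, 0, 0], [35, -1, 1, 56, 0, 0, 0], [35, -1, 1, 62, 0, 0, 0]]]'

```text
time: 6.45
tool_pos: [522.5, 312.0, 68.3]
tcp_rot: [-179.9, 0.0, 93.6]
ft_force: [0.4, 0.1, -1.5]
finger_gap: 47.7
```

Emit:
carry_out --commands '[[[35, 0, 0, 3, 0, 0, 0], [35, 0, 0, 6, 0, 0, 0], [35, 0, 0, 7.5, 0, 0, 0], [35, 0, 0, 7.5, 0, 0, 0], [35, 0, 0, 7.5, 0, 0, 0]]]'

```text
time: 7.08
tool_pos: [523.0, 312.6, 62.3]
tcp_rot: [180.0, -0.0, 93.6]
ft_force: [-1.2, -0.9, 1.4]
finger_gap: 47.8
```

Run:
```python
from h import *
s=r.sense(); print(s['time'],s['tool_pos'],s['tcp_rot'],s['ft_force'],s['finger_gap'])
```

```text
7.075 [522.99160402 312.63296923  62.28233839] [ 1.79962898e+02 -2.20245002e-02  9.36037469e+01] [-1.22107461 -0.90538002  1.35880456] 47.777677344726136
```

Emit:
carry_out --commands '[[[52, 0, 0, 0, 0, 0, 0], [58, 0, 0, 0, 0, 0, 0], [66, 0, 0, 0, 0, 0, 0], [66, 0, 0, -10, 0, 0, 0], [66, 0, 0, -40, 0, 0, 0]]]'

```text
time: 7.7
tool_pos: [521.4, 311.7, 100.7]
tcp_rot: [-179.8, 0.1, 93.6]
ft_force: [0.5, -0.0, -0.4]
finger_gap: 65.8
```

Emit:
carry_out --commands '[[[75, 0, 0, -50, 0, 0, 0], [85, -40, 0, -90, 0, 0, 0], [85, -95, 0, -100, 0, 0, 0], [85, -150, 0, -100, 0, 0, 0], [85, -200, 0, -100, 0, 0, 0]]]'

```text
time: 8.32
tool_pos: [535.6, 111.1, 203.2]
tcp_rot: [179.9, 0.0, 93.6]
ft_force: [0.3, -0.9, -0.4]
finger_gap: 84.7
```

Run:
```python
from h import *
s=r.sense(); print(s['time'],s['tool_pos'],s['tcp_rot'],s['ft_force'],s['finger_gap'])
c=track(track((522.5,312.5,62.5,93.6),(0,0,-40)),(-200,0,-100)); print(c, leg(c,(513.4,-133.7,202.5,95.9)))
```

```text
8.325 [535.56901644 111.09056911 203.19052135] [1.79887280e+02 2.75918646e-03 9.36006381e+01] [ 0.33487411 -0.85137342 -0.41438649] 84.66449759224884
(np.float64(535.06), np.float64(112.89), np.float64(202.5), 93.6) ([-244.7, -37.1, 0.0], -2.3000000000000114)
```

Emit:
carry_out --commands '[[[85, -55, -8, 0, 0, 0, 0], [85, -110, -16, 0, 0, 0, -1], [85, -165, -25, 0, 0, 0, -2], [85, -220, -34, 0, 0, 0, -2.3], [85, -244.5, -37, 0, 0, 0, -2.3]]]'

```text
time: 8.95
tool_pos: [513.3, -136.5, 202.8]
tcp_rot: [179.9, 0.1, 95.8]
ft_force: [-0.0, 1.1, -0.8]
finger_gap: 85.6
```

Emit:
carry_out --commands '[[[85, 0, 0, 0, 0, 0, 0], [85, 0, 0, 25, 0, 0, 0], [85, 0, 0, 55, 0, 0, 0], [85, 0, 0, 70, 0, 0, 0], [85, 0, 0, 70, 0, 0, 0]]]'

```text
time: 9.57
tool_pos: [513.1, -132.5, 130.9]
tcp_rot: [-179.9, -0.1, 95.9]
ft_force: [-0.1, -0.2, -0.0]
finger_gap: 85.3
```

Run:
```python
from h import *
s=r.sense(); print(s['time'],s['tool_pos'],s['tcp_rot'],s['ft_force'],s['finger_gap'])
p=s['tool_pos'];print(leg((*p,s['tcp_rot'][2]),(513.4,-133.7,77,95.9)))
```

```text
9.575 [ 513.08377969 -132.54110084  130.93903221] [-1.79884541e+02 -6.55611634e-02  9.59490358e+01] [-0.10782577 -0.2327511  -0.04735565] 85.30255496426796
([-1.2, 0.2, 53.9], np.float64(0.04903583541093326))
```

Emit:
carry_out --commands '[[[85, -1, 0, 20, 0, 0, 0], [80, -1, 0, 40, 0, 0, 0], [65, -1, 0, 55, 0, 0, 0], [55, -1, 0, 55, 0, 0, 0], [50, -1, 0, 55, 0, 0, 0]]]'

```text
time: 10.2
tool_pos: [514.5, -134.7, 77.8]
tcp_rot: [179.9, 0.0, 95.9]
ft_force: [0.4, 0.3, -0.1]
finger_gap: 50.0
```

Emit:
carry_out --commands '[[[40, 0, 0, 0, 0, 0, 0], [30, 0, 0, 0, 0, 0, 0], [30, 0, 0, 0, 0, 0, 0], [30, 0, 0, 0, 0, 0, 0]]]' --grip_force 50

```text
time: 10.7
tool_pos: [514.6, -134.9, 78.1]
tcp_rot: [179.9, 0.0, 95.9]
ft_force: [-1.8, -0.2, 5.8]
finger_gap: 43.4
```

Emit:
carry_out --commands '[[[30, 0, 0, -8, 0, 0, 0], [30, 0, 0, -25, 0, 0, 0], [30, 0, 0, -45, 0, 0, 0], [30, 0, 0, -62, 0, 0, 0], [30, 0, 0, -70, 0, 0, 0]]]'

```text
time: 11.32
tool_pos: [514.6, -134.8, 148.8]
tcp_rot: [179.9, 0.1, 95.9]
ft_force: [-0.3, -0.6, -2.0]
finger_gap: 43.8
```

Run:
```python
from h import *
s=r.sense(); print(s['time'],s['tool_pos'],s['tcp_rot'],s['ft_force'],s['finger_gap'])
print(leg((513.3,-133.7,147,95.9),(527.3,233.4,147,93.8)))
```

```text
11.325 [ 514.616645   -134.83008467  148.76531395] [1.79874354e+02 6.17683328e-02 9.58980772e+01] [-0.31603639 -0.60216623 -1.95156641] 43.783663032481066
([363.7, 51.7, 0.0], 2.1000000000000085)
```

Emit:
carry_out --commands '[[[30, 20, 3, 0, 0, 0, 0], [30, 60, 8.5, 0, 0, 0, 0], [30, 105, 15, 0, 0, 0, 0], [30, 150, 21, 0, 0, 0, 0], [30, 195, 28, 0, 0, 0, 0]]]'

```text
time: 11.95
tool_pos: [520.6, 64.8, 145.9]
tcp_rot: [-179.9, -0.0, 95.9]
ft_force: [0.4, 0.5, -2.4]
finger_gap: 44.1
```

Emit:
carry_out --commands '[[[30, 45, 6, 0, 0, 0, 0], [30, 90, 13, 0, 0, 0, 0.8], [30, 130, 18, 0, 0, 0, 1.5], [30, 155, 22, 0, 0, 0, 2], [30, 169.5, 23.5, 0, 0, 0, 2.1]]]'

```text
time: 12.58
tool_pos: [526.3, 235.3, 145.8]
tcp_rot: [-179.9, 0.0, 93.9]
ft_force: [0.9, -0.6, -1.8]
finger_gap: 43.9
```

Emit:
carry_out --commands '[[[30, 0, 0, 15, 0, 0, 0], [30, 0, 0, 32, 0, 0, 0], [30, 0, 0, 46, 0, 0, 0], [30, 0, 0, 56, 0, 0, 0], [30, 0, 0, 61, 0, 0, 0]]]'

```text
time: 13.2
tool_pos: [527.3, 232.7, 84.7]
tcp_rot: [-179.9, 0.0, 93.8]
ft_force: [-0.2, 0.5, -2.5]
finger_gap: 44.1
```

Run:
```python
from h import *
s=r.sense(); print(s['time'],s['tool_pos'],s['tcp_rot'],s['ft_force'],s['finger_gap'])
p=s['tool_pos'];print(leg((*p,s['tcp_rot'][2]),(527.3,233.4,78,93.8)))
```

```text
13.2 [527.28224606 232.72688319  84.72852624] [-1.79933247e+02  2.10525951e-02  9.37593832e+01] [-0.23958922  0.5401768  -2.46169311] 44.126586676722475
([0.7, 0.1, 6.7], np.float64(-0.04061678537183866))
```

Total lift was 70 and 61 is already lowered, so 8.5 more.

Emit:
carry_out --commands '[[[30, 0, 0, 4, 0, 0, 0], [30, 0, 0, 7, 0, 0, 0], [30, 0, 0, 8.5, 0, 0, 0], [30, 0, 0, 8.5, 0, 0, 0], [30, 0, 0, 8.5, 0, 0, 0]]]'

```text
time: 13.82
tool_pos: [527.9, 233.5, 78.2]
tcp_rot: [180.0, -0.0, 93.8]
ft_force: [-3.0, -1.2, 6.7]
finger_gap: 43.6
```

Run:
```python
from h import *
s=r.sense(); print(s['time'],s['tool_pos'],s['tcp_rot'],s['ft_force'],s['finger_gap'])
c=(527.3,233.2,78.5,93.8)
print(leg(c,(530,170,208,93.8)), leg((530,170,208,93.8),(524.1,-218.5,188,95.9)))
```

```text
13.825 [527.91445363 233.53375362  78.17564989] [ 1.79954027e+02 -1.62832815e-02  9.38030091e+01] [-3.00515494 -1.20399626  6.71145868] 43.58151157218118
([-63.2, -1.5, -129.5], -0.0) ([-387.3, -31.6, 20.0], -2.1000000000000085)
```

Emit:
carry_out --commands '[[[50, 0, 0, 0, 0, 0, 0], [56, 0, 0, 0, 0, 0, 0], [62, 0, 0, 0, 0, 0, 0], [62, 0, 0, -10, 0, 0, 0], [62, 0, 0, -50, 0, 0, 0]]]'

```text
time: 14.45
tool_pos: [525.5, 232.6, 125.4]
tcp_rot: [-179.7, 0.1, 93.8]
ft_force: [-0.6, -0.8, -0.3]
finger_gap: 61.8
```

Emit:
carry_out --commands '[[[62, 0, 0, -45, 0, 0, 0], [70, -20, 0, -80, 0, 0, 0], [70, -75, -5, -80, 0, 0, 0], [70, -130, -10, -80, 0, 0, 0], [70, -190, -15, -80, 0, 0, 0]]]'

```text
time: 15.08
tool_pos: [525.2, 41.4, 208.4]
tcp_rot: [179.9, 0.0, 93.9]
ft_force: [1.0, -1.6, 0.3]
finger_gap: 69.7
```

Emit:
carry_out --commands '[[[70, -60, -4, 0, 0, 0, 0], [70, -120, -8, 0, 0, 0, -1], [70, -180, -12, 0, 0, 0, -2], [70, -235, -16, 10, 0, 0, -2.1], [70, -260.5, -18, 20, 0, 0, -2.1]]]'

```text
time: 15.7
tool_pos: [524.3, -221.6, 188.1]
tcp_rot: [179.9, 0.1, 95.7]
ft_force: [1.2, 1.1, 0.1]
finger_gap: 69.9
```

Emit:
carry_out --commands '[[[70, 0, 0, 0, 0, 0, 0], [70, 0, 0, 20, 0, 0, 0], [70, 0, 0, 40, 0, 0, 0], [70, 0, 0, 50, 0, 0, 0], [70, 0, 0, 50, 0, 0, 0]]]'

```text
time: 16.32
tool_pos: [523.7, -217.3, 135.7]
tcp_rot: [-179.9, -0.1, 96.0]
ft_force: [0.6, -0.3, 0.5]
finger_gap: 70.1
```

Run:
```python
from h import *
s=r.sense(); print(s['time'],s['tool_pos'],s['tcp_rot'],s['ft_force'],s['finger_gap'])
p=s['tool_pos'];print(leg((*p,s['tcp_rot'][2]),(524.1,-218.5,86,95.9)))
```

```text
16.325 [ 523.72766444 -217.30496183  135.65610716] [-1.79865233e+02 -9.11486329e-02  9.59510844e+01] [ 0.59694594 -0.28296179  0.514405  ] 70.12110457563259
([-1.2, 0.2, 49.7], np.float64(0.051084402467608925))
```

Emit:
carry_out --commands '[[[70, -1, 0, 20, 0, 0, 0], [70, -1, 0, 38, 0, 0, 0], [60, -1, 0, 52, 0, 0, 0], [48, -1, 0, 52, 0, 0, 0], [38, -1, 0, 52, 0, 0, 0]]]'

```text
time: 16.95
tool_pos: [524.9, -219.5, 85.6]
tcp_rot: [180.0, 0.0, 95.9]
ft_force: [-0.5, -0.4, -0.2]
finger_gap: 38.0
```

Emit:
carry_out --commands '[[[30, 0, 0, 0, 0, 0, 0], [18, 0, 0, 0, 0, 0, 0], [18, 0, 0, 0, 0, 0, 0], [18, 0, 0, 0, 0, 0, 0], [18, 0, 0, 0, 0, 0, 0]]]' --grip_force 50

```text
time: 17.58
tool_pos: [525.2, -219.7, 86.1]
tcp_rot: [179.9, 0.0, 95.9]
ft_force: [-0.4, 0.1, 5.0]
finger_gap: 30.7
```

Emit:
carry_out --commands '[[[18, 0, 0, -8, 0, 0, 0], [18, 0, 0, -25, 0, 0, 0], [18, 0, 0, -45, 0, 0, 0], [18, 0, 0, -62, 0, 0, 0], [18, 0, 0, -70, 0, 0, 0]]]'

```text
time: 18.2
tool_pos: [525.5, -219.8, 157.6]
tcp_rot: [179.9, 0.1, 95.9]
ft_force: [0.1, -0.5, -0.7]
finger_gap: 30.6
```

Run:
```python
from h import *
s=r.sense(); print(s['time'],s['tool_pos'],s['tcp_rot'],s['ft_force'],s['finger_gap'])
print(leg((524.5,-219,156,95.9),(532.7,153.6,156,93.8)))
save('side','s3',(240,100,440,400),2)
```

```text
18.2 [ 525.49570971 -219.82248515  157.6277011 ] [1.79861723e+02 9.27527681e-02 9.58990665e+01] [ 0.09538613 -0.46271748 -0.65339109] 30.63386128292606
([369.8, 46.5, 0.0], 2.1000000000000085)
```

View pics/s3.png

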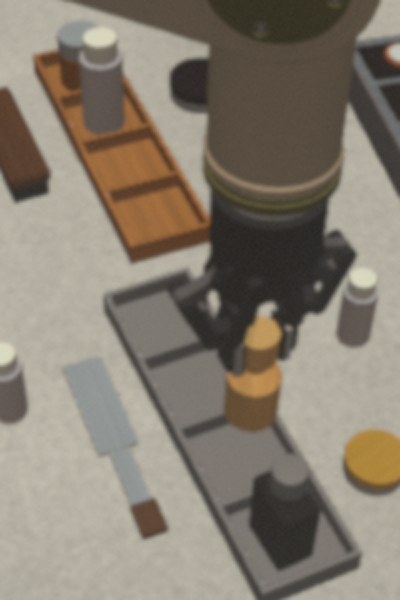

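The cedar block hangs upright from the gripper at (250,370). The jar and spray can stand upright in the first two new compartments.

Emit:
carry_out --commands '[[[18, 20, 2.5, 0, 0, 0, 0], [18, 60, 7.5, 0, 0, 0, 0], [18, 105, 13, 0, 0, 0, 0], [18, 150, 19, 0, 0, 0, 0], [18, 195, 24.5, 0, 0, 0, 0]]]'

```text
time: 18.88
tool_pos: [527.9, -20.4, 154.3]
tcp_rot: [-179.9, -0.0, 95.9]
ft_force: [0.3, -2.0, -0.4]
finger_gap: 30.6
```

Emit:
carry_out --commands '[[[18, 45, 5.5, 0, 0, 0, 0], [18, 90, 11, 0, 0, 0, 0.8], [18, 132, 16.5, 0, 0, 0, 1.5], [18, 159, 20, 0, 0, 0, 2], [18, 175, 21.5, 0, 0, 0, 2.1]]]'

```text
time: 19.5
tool_pos: [531.1, 155.4, 154.3]
tcp_rot: [-179.9, -0.0, 93.9]
ft_force: [0.8, -0.6, -0.6]
finger_gap: 30.9
```

Emit:
carry_out --commands '[[[18, 0, 0, 15, 0, 0, 0], [18, 0, 0, 32, 0, 0, 0], [18, 0, 0, 46, 0, 0, 0], [18, 0, 0, 56, 0, 0, 0], [18, 0, 0, 61, 0, 0, 0]]]'

```text
time: 20.12
tool_pos: [532.0, 152.9, 93.2]
tcp_rot: [-179.9, 0.0, 93.8]
ft_force: [0.8, 0.1, -0.7]
finger_gap: 30.5
```

Emit:
carry_out --commands '[[[18, 0, 0, 4, 0, 0, 0], [18, 0, 0, 7, 0, 0, 0], [18, 0, 0, 8.5, 0, 0, 0], [18, 0, 0, 8.5, 0, 0, 0], [18, 0, 0, 8.5, 0, 0, 0]]]'

```text
time: 20.75
tool_pos: [532.7, 153.5, 86.2]
tcp_rot: [180.0, -0.0, 93.8]
ft_force: [0.0, 0.6, 0.0]
finger_gap: 30.5
```

Emit:
carry_out --commands '[[[18, 0, 0, 0.7, 0, 0, 0], [18, 0, 0, 1.3, 0, 0, 0], [18, 0, 0, 1.3, 0, 0, 0]]]'

```text
time: 21.12
tool_pos: [532.9, 153.6, 86.1]
tcp_rot: [179.9, -0.0, 93.8]
ft_force: [-5.6, -0.5, 12.5]
finger_gap: 30.6
```

Emit:
carry_out --commands '[[[36, 0, 0, 0, 0, 0, 0], [42, 0, 0, 0, 0, 0, 0], [56, 0, 0, 0, 0, 0, 0], [56, 0, 0, -10, 0, 0, 0], [56, 0, 0, -50, 0, 0, 0]]]'

```text
time: 21.75
tool_pos: [530.2, 153.0, 132.7]
tcp_rot: [-179.7, 0.0, 93.8]
ft_force: [-0.0, -0.1, 1.0]
finger_gap: 56.1
```

Emit:
carry_out --commands '[[[60, 0, 0, -40, 0, 0, 0], [70, -20, 0, -80, 0, 0, 0], [70, -75, -5, -80, 0, 0, 0], [70, -130, -10, -80, 0, 0, 0], [70, -190, -15, -80, 0, 0, 0]]]'

```text
time: 22.38
tool_pos: [530.0, -38.5, 215.6]
tcp_rot: [179.9, 0.0, 93.9]
ft_force: [0.7, 0.1, 0.3]
finger_gap: 70.1
```

Run:
```python
from h import *
s=r.sense(); print(s['time'],s['tool_pos'],s['tcp_rot'],s['ft_force'],s['finger_gap'])
c=track((532.7,153.5,86,93.8),(-190,-15,-130)); print(c,leg(c,(524.8,-320,220,95.9)))
```

```text
22.375 [529.98864713 -38.52904801 215.59788526] [1.79914379e+02 1.67723533e-02 9.38606008e+01] [0.747957   0.12592955 0.25944118] 70.06732616085428
(np.float64(530.33), np.float64(-37.08), np.float64(216.0), 93.8) ([-281.9, -24.3, -4.0], -2.1000000000000085)
```

Emit:
carry_out --commands '[[[70, -60, -5, 0, 0, 0, 0], [70, -120, -10, 0, 0, 0, -1], [70, -180, -16, 0, 0, 0, -2], [70, -235, -20, 0, 0, 0, -2.1], [70, -257, -22, 0, 0, 0, -2.1]]]'

```text
time: 23.0
tool_pos: [524.5, -298.1, 215.1]
tcp_rot: [180.0, 0.0, 95.7]
ft_force: [0.1, 0.5, 0.6]
finger_gap: 69.7
```

Emit:
carry_out --commands '[[[70, 0, 0, 0, 0, 0, 0], [70, 0, 0, 0, 0, 0, 0]]]'

```text
time: 23.25
tool_pos: [525.3, -293.8, 214.6]
tcp_rot: [180.0, -0.0, 95.9]
ft_force: [0.2, -0.2, -0.8]
finger_gap: 70.0
```

Run:
```python
from h import *
import json
s=r.sense(); print(s['time'],s['tool_pos'],s['tcp_rot'],s['ft_force'],s['finger_gap'])
c=viewer.calibration('wrist');json.dump({k:np.asarray(v).tolist() for k,v in c.items()},open('w4.json','w'))
save('wrist','w4')
im=np.load('pics/w4.npy')
p=proj(c,[524.8,-295.2,80])[0].astype(int); print(p)
x,y=max(0,p[0]-100),max(0,min(480-150,p[1]-90)); print(x,y)
cr=cv2.convertScaleAbs(cv2.resize(im[y:y+150,x:x+200],None,fx=4,fy=4,interpolation=cv2.INTER_CUBIC),alpha=2.5,beta=10)
cv2.imwrite('pics/w4c.png',cv2.cvtColor(cr,cv2.COLOR_RGB2BGR))
```

```text
23.25 [ 525.29833157 -293.76262463  214.61652443] [ 1.79994678e+02 -3.96484403e-02  9.59452991e+01] [ 0.19163561 -0.22447345 -0.81670215] 69.97468738089903
[315 236]
215 146
```

View pics/w4c.png

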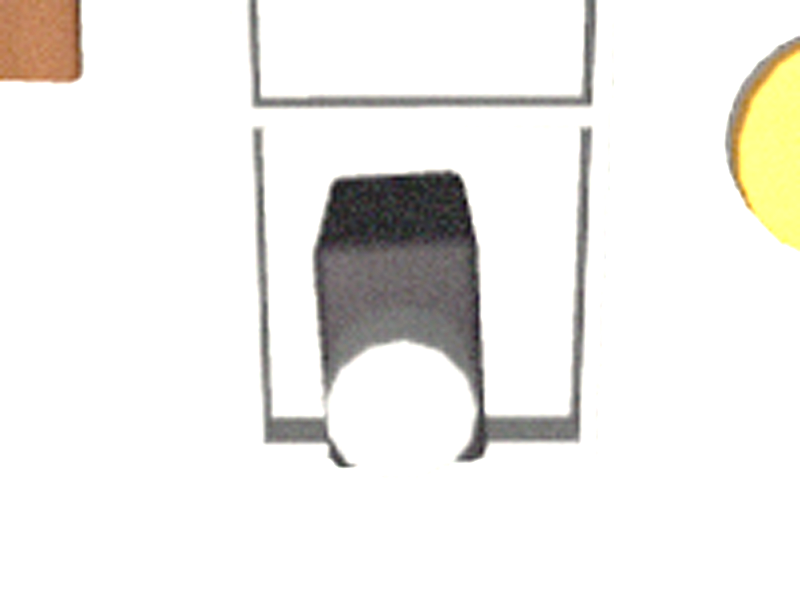

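The bottle's top-face corners in the crop are about (316,248), (475,240), (484,455) and (330,462), with the cap centre at (402,415). It is slightly turned.

Run:
```python
from h import *
import json
w=json.load(open('w4.json'))
f=lambda x,y,z:atz(w,((x+.5)/4-.5+215,(y+.5)/4-.5+146),z)[:2]
P=np.array([f(*q,76) for q in((316,248),(475,240),(484,455),(330,462))]);print(P.round(1).tolist(),P.mean(0))
print('cap',f(402,415,108))
ex=P[1]+P[2]-P[0]-P[3]; ey=P[0]+P[1]-P[2]-P[3]
print(np.linalg.norm(ex)/2,np.linalg.norm(ey)/2,'yaw',np.degrees(np.arctan2(ex[1],ex[0])),np.degrees(np.arctan2(-ey[0],ey[1])))
```

```text
[[506.3, -275.4], [536.3, -270.7], [543.4, -314.3], [512.8, -319.0]] [ 524.72531923 -294.85574758]
cap [ 524.96189098 -295.65201191]
30.661182838336146 44.15989620532497 yaw 8.78954053399164 8.812696206706658
```

Emit:
carry_out --commands '[[[70, -1.5, -0.5, 25, 0, 0, -1], [70, -1.5, -0.5, 55, 0, 0, -2], [70, -1.5, -0.5, 85, 0, 0, -2.9], [70, -1.5, -0.5, 100, 0, 0, -2.9], [70, -1.5, -0.5, 100, 0, 0, -2.9]]]'

```text
time: 23.92
tool_pos: [524.3, -295.3, 113.5]
tcp_rot: [-179.9, -0.1, 98.8]
ft_force: [-0.4, -0.2, -0.5]
finger_gap: 69.9
```

Emit:
carry_out --commands '[[[70, 0, 0, 18, 0, 0, 0], [70, 0, 0, 35, 0, 0, 0], [62, 0, 0, 48, 0, 0, 0], [50, 0, 0, 48, 0, 0, 0], [40, 0, 0, 48, 0, 0, 0]]]'

```text
time: 24.55
tool_pos: [524.9, -296.8, 66.7]
tcp_rot: [180.0, 0.0, 98.8]
ft_force: [-0.0, 0.4, 0.3]
finger_gap: 40.2
```

Emit:
carry_out --commands '[[[32, 0, 0, 0, 0, 0, 0], [18, 0, 0, 0, 0, 0, 0], [18, 0, 0, 0, 0, 0, 0], [18, 0, 0, 0, 0, 0, 0], [18, 0, 0, 0, 0, 0, 0]]]' --grip_force 50

```text
time: 25.18
tool_pos: [525.3, -297.0, 67.5]
tcp_rot: [179.9, 0.1, 98.8]
ft_force: [0.3, 0.5, 5.1]
finger_gap: 31.2
```

Emit:
carry_out --commands '[[[18, 0, 0, -8, 0, 0, 0], [18, 0, 0, -25, 0, 0, 0], [18, 0, 0, -45, 0, 0, 0], [18, 0, 0, -62, 0, 0, 0], [18, 0, 0, -70, 0, 0, 0]]]'

```text
time: 25.8
tool_pos: [525.6, -297.2, 138.9]
tcp_rot: [179.9, 0.1, 98.8]
ft_force: [0.6, -0.6, 0.2]
finger_gap: 31.2
```

Run:
```python
from h import *
s=r.sense(); print(s['time'],s['tool_pos'],s['tcp_rot'],s['ft_force'],s['finger_gap'])
p=s['tool_pos'];print(leg((p[0],p[1],p[2],98.8),(538,73.8,p[2],93.8)))
save('side','s5',(240,100,440,400),2)
```

```text
25.8 [ 525.58092533 -297.17591791  138.92444213] [1.79873784e+02 1.17605689e-01 9.88021691e+01] [ 0.57869085 -0.56109465  0.22394232] 31.160056459234156
([364.7, 69.0, 0.0], 5.0)
```

View pics/s5.png

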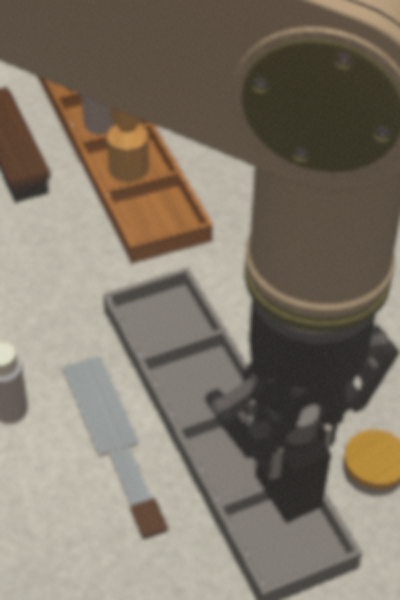

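The bottle is lifted upright from the last compartment at about (295,470), and the cedar block stands in the third new compartment.

Emit:
carry_out --commands '[[[18, 20, 3.8, 0, 0, 0, 0], [18, 60, 11.3, 0, 0, 0, 0], [18, 105, 20, 0, 0, 0, 0], [18, 150, 28.5, 0, 0, 0, 0], [18, 195, 37, 0, 0, 0, 0]]]'

```text
time: 26.48
tool_pos: [530.4, -95.5, 135.4]
tcp_rot: [-179.9, -0.1, 98.8]
ft_force: [0.0, 0.3, -0.5]
finger_gap: 31.8
```

Emit:
carry_out --commands '[[[18, 45, 8.5, 0, 0, 0, 1], [18, 90, 17, 0, 0, 0, 2], [18, 128, 24, 0, 0, 0, 3], [18, 155, 29.5, 0, 0, 0, 4], [18, 168, 31.5, 0, 0, 0, 5]]]'

```text
time: 27.1
tool_pos: [535.4, 75.2, 135.4]
tcp_rot: [-179.9, -0.0, 93.9]
ft_force: [-0.0, 0.6, -1.1]
finger_gap: 31.1
```

Emit:
carry_out --commands '[[[18, 0, 0, 15, 0, 0, 0], [18, 0, 0, 32, 0, 0, 0], [18, 0, 0, 46, 0, 0, 0], [18, 0, 0, 56, 0, 0, 0], [18, 0, 0, 61, 0, 0, 0]]]'

```text
time: 27.72
tool_pos: [536.4, 72.2, 74.4]
tcp_rot: [-179.9, -0.0, 93.8]
ft_force: [-0.4, 0.1, -0.6]
finger_gap: 31.5
```

Emit:
carry_out --commands '[[[18, 0, 0, 4, 0, 0, 0], [18, 0, 0, 7, 0, 0, 0], [18, 0, 0, 9, 0, 0, 0], [18, 0, 0, 9, 0, 0, 0], [18, 0, 0, 9, 0, 0, 0]]]'

```text
time: 28.35
tool_pos: [537.3, 72.6, 67.5]
tcp_rot: [180.0, 0.0, 93.8]
ft_force: [-3.2, -0.2, 5.8]
finger_gap: 31.1
```

Contact at 5.8 N. Now release, raise, and back away.

Emit:
carry_out --commands '[[[36, 0, 0, 0, 0, 0, 0], [42, 0, 0, 0, 0, 0, 0], [56, 0, 0, 0, 0, 0, 0], [56, 0, 0, -10, 0, 0, 0], [56, 0, 0, -45, 0, 0, 0]]]'

```text
time: 28.98
tool_pos: [535.0, 72.5, 110.2]
tcp_rot: [-179.7, -0.0, 93.8]
ft_force: [-0.4, 0.1, 0.2]
finger_gap: 55.9
```

Emit:
carry_out --commands '[[[56, 0, 0, -50, 0, 0, 0], [56, 0, 0, -100, 0, 0, 0], [56, -55, 0, -130, 0, 0, 0], [56, -115, 0, -130, 0, 0, 0], [56, -175, 0, -130, 0, 0, 0]]]'

```text
time: 29.6
tool_pos: [548.9, -103.6, 243.4]
tcp_rot: [179.8, 0.1, 93.8]
ft_force: [0.2, 0.6, 0.7]
finger_gap: 55.8
```

Emit:
carry_out --commands '[[[56, -60, 0, 0, 0, 0, 0], [56, -120, 0, 0, 0, 0, 0], [56, -150, 0, 0, 0, 0, 0], [56, -150, 0, 0, 0, 0, 0]]]'

```text
time: 30.1
tool_pos: [558.0, -254.0, 241.8]
tcp_rot: [180.0, 0.0, 93.6]
ft_force: [-0.1, 1.1, 0.0]
finger_gap: 55.9
```

Run:
```python
from h import *
s=r.sense(); print(s['time'],s['tool_pos'],s['ft_force'])
im=viewer.snapshot('top');sd=viewer.snapshot('side')
a=cv2.resize(im[150:310,130:330],None,fx=2.5,fy=2.5,interpolation=cv2.INTER_CUBIC)
b=cv2.resize(sd[95:255,215:335],None,fx=2.5,fy=2.5,interpolation=cv2.INTER_CUBIC)
cv2.imwrite('pics/fin.png',cv2.cvtColor(np.hstack([a,b]),cv2.COLOR_RGB2BGR))
```

```text
30.1 [ 558.0009733  -254.02890594  241.84674223] [-0.11293038  1.09517615  0.01104046]
```

View pics/fin.png

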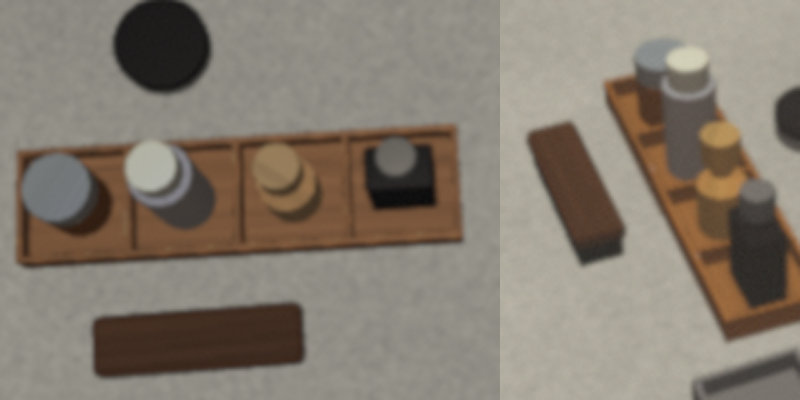

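All four stand upright in order. I'll check their positions numerically and, if they fit, hand in.

Run:
```python
from h import *
c=viewer.calibration('top'); th=np.radians(3.8); ok=True
for n,x,y,z,t in (('jar',60,190,71,120),('spray',152,167,118,40),('cedar',277,168,100,-40),('bottle',397,157,108,-120)):
    d=atz(c,(x/2.5+130,y/2.5+150),z)[:2]-[530,193.5]
    q=np.array([d@[np.cos(th),np.sin(th)],d@[-np.sin(th),np.cos(th)]-t]); print(n,q.round(1)); ok&=abs(q).max()<12
print(ok)
if ok: print(r.hand_in())
```

```text
jar [-1.4 -5.2]
spray [-0.7 -1.1]
cedar [-2. -1.]
bottle [-1.2 -2. ]
True
the job is handed in; nothing more can be done
None
```

I moved the jar, spray can, cedar block and bottle, in that order, into the wooden rack and handed the job in after about 30 s of robot time. Their left-to-right order is unchanged.

- **Position:** In the last top view all four were within about 5 mm of their compartment centres (jar 5 mm, the others about 2 mm). The limit is 22 mm.
- **Upright:** The last side view showed all four upright, and the gripper was clear of everything. I judged uprightness by eye and did not measure the angle.
- **Setting down:** The highest force reading while setting one down was 12.5 N, for the cedar block.
- **Things not to be moved:** The brush and black tin appeared in place in the last picture. The horn and brass tin looked undisturbed in the last side view before the bottle was carried over, and I did not look at them again.
- **Disagreements:**
  - The side camera placed points about 4–6 mm off in y and 4–6 mm too low, so I used the top and wrist cameras, which agreed to about 2 mm on the things.
  - One corner of the wooden rack differed by about 4–5 mm between the top and wrist cameras, so I fixed that rack's centre from a second wrist view.
  - The finger opening read about 1–1.5 mm less than the known diameters.

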